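# Tighten a cover's last pair of clamp screws crosswise

## Task

The round cover is being tightened crosswise, a little each pass; two of its four bar-headed clamp screws, opposite each other, already have this pass, and their bars point straight at the centre of the cover. Give the other two theirs with the T-wrench: first turn the screw that the wrench already stands on clockwise until its bar points at the centre too, then lift the wrench across to the screw diagonally opposite and turn that one clockwise likewise. Turn the screws only with the wrench, and leave it standing upright on that second screw.

Things in the scene. Friction and masses are not known exactly. Their poses are not given: they have to be found in the camera images.
- t_wrench: Loose steel T-wrench, 0.3 kg, upright on the first screw. Origin: centre of underside; z up, x along handle and slot. Dark flat handle 80 x 16 mm, 88-112 mm up; shank 16 mm, socket 47 mm wide. Slot open along x, 17 mm wide, 21 deep, mouth flared to 26. On a screw its feet rest on the washer; the bar has 0.18 rad play either way, so turn that far past. Stays standing if released.
- cover: Round aluminium cover (212 mm wide) on a grey casing (244 mm), fixed. Origin: centre of underside, on the bench; z up. Centre boss 54 mm wide, 50 mm up. Four screws on 60 mm washers (faces 43 mm up), 68 mm from the centre: first at +x, opposite at -x; those at +y, -y are done and do not turn. Heads: dark bars 38 x 10 mm, from 3 to 17 mm above the washer.
- screw_first (a joint): Turn of the screw at the cover's +x, rad, growing clockwise from above. Its bar lies at (1.047 - q) counterclockwise from the cover's x axis: at 1.047 it points at the centre. Starts at 0 to 0.12. Stiff (0.12 N m), stays where left; no stop before 1.7.
- screw_opposite (a joint): Turn of the screw at the cover's -x, rad, growing clockwise from above. Its bar lies at (1.047 - q) counterclockwise from the cover's x axis: at 1.047 it points at the centre. Starts at 0 to 0.35. Stiff (0.12 N m), stays where left; no stop before 1.7.
There are look-alikes about, which are no part of the job. What is shaped like the t_wrench but blue is not meant.

How it is judged:
On the way, in this order (a step that is already met when the one before it is completed fails the run):
1. the first screw's bar points at the centre (within 15 degrees), the opposite screw not yet turned (value of joint screw_first between 0.785 and 1.309 rad and value of joint screw_opposite below 0.5 rad), for 0.2 s.
2. the opposite screw's bar points at the centre too (within 15 degrees) (value of joint screw_opposite between 0.785 and 1.309 rad), for 0.2 s.
At the end, for the whole second after the job is handed in: Both screws' bars point at the cover's centre within 15 degrees (joint values 0.785 to 1.309), and the wrench stands released and at rest on the opposite screw: within 15 mm of it along each of the cover's axes, its feet less than 10 mm above the washer face, upright within 10 degrees (all of step 2 and value of joint screw_first between 0.785 and 1.309 rad and x of t_wrench in the frame of cover between -0.083 and -0.053 m and y of t_wrench in the frame of cover between -0.015 and 0.015 m and z of t_wrench in the frame of cover below 0.053 m and angle between t_wrench's own z axis and vertical below 0.18 rad and linear speed of t_wrench below 0.03 m/s); the robot touches nothing.
It fails at once if the fingers press on the cover or its screws (more than 3 N): screws are turned with the wrench only (contact force between the fingers and cover above 3 N).
It also fails if it takes over 42 s, if anything falls off the work surface, if the arm or the gripper's body presses on something with over 40 N, if the wrist force passes 120 N, or if a joint passes its speed limit or range.

## Robot

A 6-joint arm with a two-finger parallel gripper is mounted at the origin on a cart in front of the work surface, level with it; the furniture and walls round the work are solid. World frame = base frame: x ahead of the robot, y to its left, z up, the work surface at z = 0. Lengths are in m, angles in rad, forces in N, time in s.
With the tool pointing down it reaches from about 0.275 to 0.825 m from the base axis. Payload 4.9 kg.
Tool frame: the origin (TCP) lies midway between the tips of the shut fingers; the grasp point (between the pads) lies 19 mm behind it (grip_point_offset is the distance from the TCP to the grasp point, in m); z points along the fingers, y is the line along which they close (so a half turn about z gives the same grasp; the last joint's range is limited). The gripper opens to 85 mm and grips with 20 to 120 N. Pads are 22 mm wide; open, the fingers measure 114 mm over their backs; the gripper's body (76 mm by 85 mm) begins 54 mm behind the grasp point. The pads swing forward as they close: fully open they stand 13 mm farther back than shut.
Start: joints at [1.024, 0.326, -0.193, 1.052, 0, 1.437], TCP at [0.221, 0.504, 0.231] pointing down, gripper open.
Joint ranges: [-2.65, 2.65], [-0.97, 1.79], [-1.3, 1.35], [-1.93, 2.1], [-1.47, 1.37], [-3.14, 3.14]. Speed limits (rad/s): [2.57, 2.57, 3.14, 3.14, 3.14, 3.14].

## Interface

Orientations are given as a rotation vector (axis times angle).
In Python, from cell import * gives the robot as it stands. Calls block until the motion is done:
- movep(position, orientation): joint-space move of the TCP to a pose.
- move_l(position, velocity=0.15, rot=None, until_force=None): straight line of the TCP; rot=None keeps the orientation; velocity is the mean speed in m/s. With until_force (N) it stops when the force on the tool has changed by that much, and returns True; else False.
- set_joints(angles): joint-space move.
- let_go() and grab(newtons=None): open the fingers fully, or close them until they stop; newtons is the grip in N (None keeps the last).
- sleep(seconds).
- ik(position, orientation): joint angles nearest the present ones, or None.
- get_state(): the state.
- grab_frame(name): name is "side" or "top" or "wrist"; returns a dict with "img" (384x512x3 uint8, red, green, blue), "fx", "fy", "cx", "cy" (pixels), "k1" (the pictures are not rectified: a ray, as slopes to the right and down, at radius r is drawn at 1 + k1 r^2 times it, then the intrinsics apply), "cam_to_world" (4x4, takes a point from camera to world coordinates); the wrist camera has in their place "T_tool_cam" (4x4, takes a point from camera to tool coordinates, whose origin is the TCP and whose axes are the flange's). Camera axes: x right, y down, z forward; pixel columns grow to the right and rows downward; lengths in m; the calibration is good to about 2 mm. A picture is of the moment at which its call begins: read the wrist's pose just before it. There is no depth.
A pose or a line that the arm cannot do raises MotionError and nothing moves.
- sign_off(): hands the job in; it is judged then, once.
Trained networks look in the newest picture that a camera, given by its name, has taken for a name from the list of things; names that differ only in an ending like _2 or _b are one class to them, and where a whole thing is asked for, a point or a joint stands for the part that bears it (a point fixed in the world has none). Each returns a list of dicts, best first, with "score" (0 to 1); they miss things now and then, are a little off and sometimes report something else, mostly with a low value. They report only what shows in the picture. A call takes as long as a camera call. They do not tell look-alikes from the thing itself.
- spot_in(camera, name): "centre" ([column, row] in pixels, amid what is visible of it).
- silhouettes(camera, name): "mask" (384x512 bool, what is visible of it) and "centre" ([column, row] in pixels, amid what is visible of it).
- tip_of(camera, name): "centre" ([column, row] in pixels: a listed point, or the origin of a listed thing).
The state is a dict: "clock": time; "q": joint angles; "joint_velocities": joint speeds; "tau": joint torques, N m; "position": TCP position; "eef_rot": TCP orientation; "contact_force": force on the tool from outside, world axes, zero at the start; "wrist_torque": the same for the moment, N m; "finger_gap": opening from 0.0 (shut) to 1.0 (fully open); "grasp_force": force on a finger pad.
Only numpy, scipy, OpenCV 4.12 (cv2) and the standard library are available. Lean on these libraries where they do the work, as an engineer would, in place of code of your own. Each camera call takes 0.05 s, during which the arm holds its last target. There are 200 camera calls.

## Working session

There is one attempt and no reset: what is moved stays moved. The work goes in short steps, each a Python script; the robot and the scene stay as the last script left them, time stands still between calls to the robot, and variables do not carry over. Pictures are saved under pics/ and viewed, at most 10 in all, crops included, and the job is handed in when it is done.

```bash
mkdir -p pics
cat > h.py <<'E'
from cell import *
import numpy as np, cv2
from scipy.spatial.transform import Rotation as R
def ray(f,px,T=None):
    T=np.array(f["cam_to_world"]) if T is None else T
    d=np.array([(px[0]-f["cx"])/f["fx"],(px[1]-f["cy"])/f["fy"]]); u=d.copy()
    for _ in range(20): u=d/(1+f["k1"]*(u@u))
    return T[:3,3],T[:3,:3]@np.array([u[0],u[1],1])
def at_z(f,px,z,T=None):
    o,d=ray(f,px,T); return o+d*(z-o[2])/d[2]
def proj(f,p,T=None):
    T=np.array(f["cam_to_world"]) if T is None else T
    c=np.linalg.inv(T)@np.r_[p,1]; u=c[:2]/c[2]; u=u*(1+f["k1"]*(u@u))
    return np.array([u[0]*f["fx"]+f["cx"],u[1]*f["fy"]+f["cy"]])
def save(f,n): cv2.imwrite("pics/"+n,cv2.cvtColor(f["img"],cv2.COLOR_RGB2BGR))
E
python3 - <<'E'
from h import *
out=[]
for c in ["top","side"]:
    f=grab_frame(c); out.append(f["img"])
    print(c,f["fx"],f["k1"],np.round(f["cam_to_world"],3).tolist())
    for n in ["t_wrench","cover","screw_first","screw_opposite"]:
        for k in (spot_in,tip_of):
            r=k(c,n); print(n,k.__name__,[(np.round(d["centre"]).tolist(),round(d["score"],2)) for d in r][:4])
save({"img":out[0]},"top.png"); save({"img":out[1]},"side.png")
print(get_state())
E
```

```text
top 349.72198481213195 -0.036450643057039975 [[0.026, -0.991, 0.131, 0.537], [-1.0, -0.028, -0.012, 0.123], [0.016, -0.131, -0.991, 0.886], [0.0, 0.0, 0.0, 1.0]]
t_wrench call [([181.0, 252.0], 0.89), ([264.0, 216.0], 0.86), ([218.0, 131.0], 0.79), ([192.0, 199.0], 0.63)]
t_wrench call [([264.0, 218.0], 0.87), ([184.0, 255.0], 0.68), ([193.0, 201.0], 0.68), ([220.0, 139.0], 0.63)]
cover call [([290.0, 232.0], 0.79)]
cover call [([287.0, 228.0], 0.97)]
screw_first call []Traceback (most recent call last):
  File "<stdin>", line 8, in <module>
ValueError: it knows: cover, t_wrench
```

Run:
```python
from h import *
for c in ["top","side"]:
    f=grab_frame(c); save(f,c+".png")
    for n in ["t_wrench","cover"]:
        r=tip_of(c,n); print(c,n,[(np.round(d["centre"]).tolist(),round(d["score"],2),np.round(at_z(f,d["centre"],.043 if n[0]=="t" else 0),3).tolist()) for d in r][:5])
s=get_state();print(s["clock"],s["eef_rot"],s["finger_gap"])
```

```text
top t_wrench [([262.0, 217.0], 0.91, [0.583, 0.081, 0.043]), ([196.0, 203.0], 0.82, [0.611, 0.242, 0.043]), ([186.0, 250.0], 0.73, [0.499, 0.259, 0.043]), ([219.0, 140.0], 0.57, [0.77, 0.192, 0.043])]
top cover [([285.0, 228.0], 0.95, [0.559, 0.02, 0.0])]
side t_wrench [([284.0, 197.0], 0.96, [0.579, 0.075, 0.043]), ([271.0, 260.0], 0.91, [0.614, 0.308, 0.043]), ([334.0, 265.0], 0.66, [0.502, 0.324, 0.043]), ([188.0, 244.0], 0.58, [0.775, 0.26, 0.043])]
side cover [([294.0, 202.0], 0.58, [0.551, 0.026, 0.0])]
0.6 [-6.43726805e-01 -3.07490849e+00 -8.78325194e-06] 0.999087196981359
```

View pics/top.png

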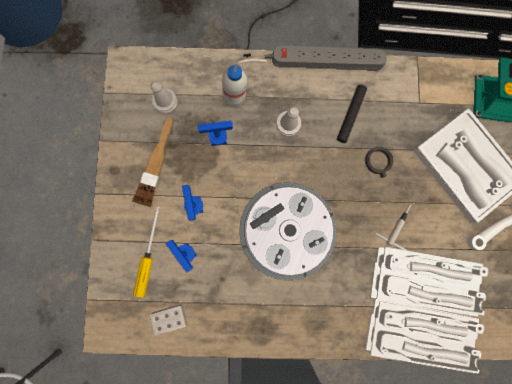

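View pics/side.png

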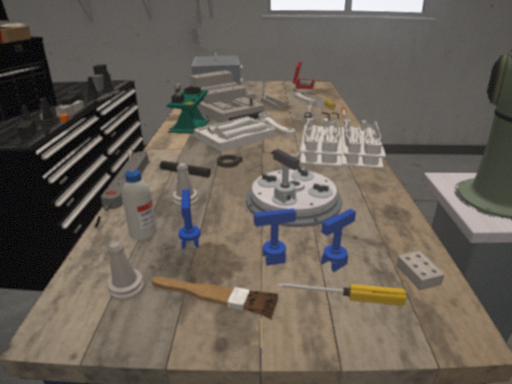

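Candidates for the wrench: the dark handle on the cover in the top view (267,216); three blue ones at (215,131), (192,202), (180,255); a dark lying rod at (352,112). I choose (267,216): it is dark, stands on a cover screw, and fits the given heights. I'll check it up close with the wrist camera.

```bash
cat >> h.py <<'E'
def rot(a): return (R.from_euler('z',a)*R.from_euler('x',np.pi)).as_rotvec()
def wframe():
    s=get_state(); f=grab_frame("wrist")
    T=np.eye(4); T[:3,:3]=R.from_rotvec(s["eef_rot"]).as_matrix(); T[:3,3]=s["position"]
    f["cam_to_world"]=T@np.array(f["T_tool_cam"]); return f
E
python3 - <<'E'
from h import *
for a in (120,50,-60,-130,300):
    q=ik([.58,.08,.15],rot(np.radians(a))); print(a,None if q is None else np.round(q,2))
f=grab_frame("wrist"); print(np.round(f["T_tool_cam"],3).tolist(),f["fx"])
a=np.radians(120); M=R.from_rotvec(rot(a)).as_matrix(); off=M@np.array(f["T_tool_cam"])[:3,3]
print(off)
p=np.array([.555,.02,.34]); p[:2]-=off[:2]*0.8
movep(p,rot(a))
f=wframe(); save(f,"w1.png"); print(get_state()["clock"])
for n in ["t_wrench","cover"]:
    r=tip_of("wrist",n); print(n,[(np.round(d["centre"]).tolist(),round(d["score"],2),np.round(at_z(f,d["centre"],.043 if n[0]=="t" else 0),3).tolist()) for d in r][:5])
E
```

```text
120 [ 0.01  0.45 -0.22  0.9   0.    1.06]
50 [ 0.01  0.45 -0.22  0.9   0.    2.28]
-60 [ 0.01  0.45 -0.22  0.9   0.   -2.08]
-130 [ 0.01  0.45 -0.22  0.9   0.   -0.86]
300 [ 0.01  0.45 -0.22  0.9   0.   -2.08]
[[0.001, -0.959, -0.284, 0.072], [1.0, 0.001, 0.0, -0.001], [0.0, -0.284, 0.959, -0.142], [0.0, 0.0, 0.0, 1.0]] 272.0870787024096
[-0.03645498  0.06169126  0.141833  ]
3.0333
t_wrench [([428.0, 97.0], 0.75, [0.763, 0.184, 0.043]), ([289.0, 105.0], 0.7, [0.587, 0.07, 0.043])]
cover [([250.0, 124.0], 0.7, [0.551, 0.014, 0.0])]
```

View pics/w1.png

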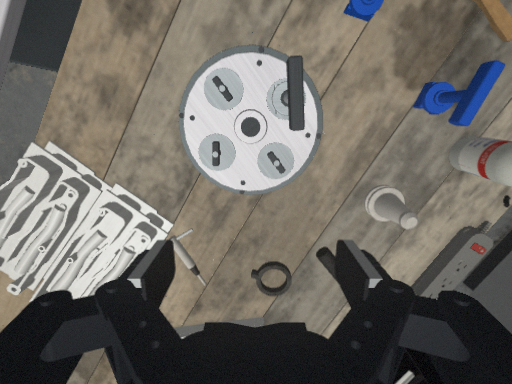

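The crop shows a dark T handle at (295,92) standing on a cover screw; the opposite screw is at (215,152). The wrench choice is confirmed. Next is a closer view to measure bar and handle angles.

Run:
```python
from h import *
a=np.radians(120)
p=np.array([.552-.055*np.cos(a),.016-.055*np.sin(a),.22])
movep(p,rot(a)); sleep(.2)
f=wframe(); save(f,"w2.png"); print(get_state()["clock"])
np.savez("w2.npz",**{k:np.array(v) for k,v in f.items()})
for n in ["t_wrench","cover"]:
    r=tip_of("wrist",n); print(n,[(np.round(d["centre"]).tolist(),round(d["score"],2),np.round(at_z(f,d["centre"],.043 if n[0]=="t" else 0),3).tolist()) for d in r][:5])
# rectify plane z=0.043, 0.5mm/px, around (.552,.016); rows = -x, cols=-y
S=.0005;N=560
def rect(z):
    u,v=np.meshgrid(np.arange(N),np.arange(N)); X=.552-(v-N/2)*S; Y=.016-(u-N/2)*S
    m=np.array([proj(f,q) for q in np.c_[X.ravel()[::1],Y.ravel(),np.full(N*N,z)]]).astype(np.float32).reshape(N,N,2)
    return cv2.remap(f["img"],m[...,0],m[...,1],cv2.INTER_LINEAR)
lo=rect(.043);mid=rect(.060);hi=rect(.155)
np.savez("rect.npz",lo=lo,mid=mid,hi=hi)
save({"img":cv2.resize(np.hstack([mid,hi]),(800,400))},"r.png")
```

```text
3.9333
t_wrench [([486.0, 92.0], 0.94, [0.755, 0.175, 0.043]), ([302.0, 94.0], 0.91, [0.581, 0.073, 0.043])]
cover [([250.0, 128.0], 0.68, [0.55, 0.011, 0.0])]
```

View pics/r.png

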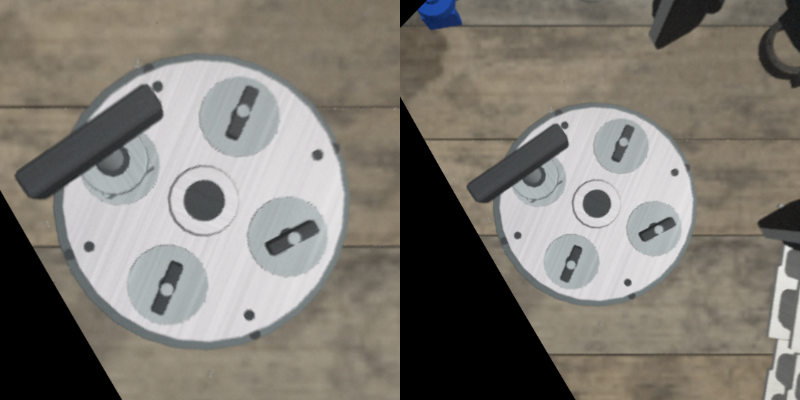

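Run:
```python
from h import *
d=np.load("rect.npz");S=.0005;N=560
def W(p): return np.array([.552-(p[1]-N/2)*S,.016-(p[0]-N/2)*S])
for nm,lo_a,hi_a in (("mid",150,900),("hi",1500,6500),("lo",150,900)):
    g=d[nm].max(2); m=((g<75)&(g>0)).astype(np.uint8)
    m=cv2.morphologyEx(m,cv2.MORPH_CLOSE,cv2.getStructuringElement(cv2.MORPH_ELLIPSE,(13,13)))
    for c in cv2.findContours(m,cv2.RETR_EXTERNAL,cv2.CHAIN_APPROX_NONE)[0]:
        A=cv2.contourArea(c)
        if A<300: continue
        r=cv2.minAreaRect(c); b=cv2.boxPoints(r); e=max((b[1]-b[0],b[2]-b[1]),key=np.linalg.norm)
        ang=np.degrees(np.arctan2(-e[0],-e[1]))%180
        print(nm,A,np.round(W(r[0]),4),np.round(np.array(r[1])*S*1000,1),round(ang,1))
# washers & cover from lo
hsv=cv2.cvtColor(d["lo"],cv2.COLOR_RGB2HSV); g=cv2.cvtColor(d["lo"],cv2.COLOR_RGB2GRAY)
for rmin,rmax,n in ((56,64,5),(205,219,1)):
    c=cv2.HoughCircles(cv2.medianBlur(g,5),cv2.HOUGH_GRADIENT,1.5,80,param1=60,param2=20,minRadius=rmin,maxRadius=rmax)
    if c is not None:
        for k in c[0][:n]: print("circ",np.round(W(k[:2]),4),k[2]*S)
```

```text
mid 333.5 [0.4798 0.0442] [ 8.3 13. ] 153.4
mid 463.5 [0.5   0.036] [ 9.6 18.3] 156.0
mid 675.5 [ 0.5273 -0.0468] [11.  36.3] 125.3
mid 9813.0 [0.5848 0.0896] [ 41.8 111.3] 124.5
hi 345.5 [ 0.5326 -0.0228] [ 8.  24.8] 126.9
hi 1656.0 [ 0.541 -0.109] [23. 29.] 90.0
hi 4905.0 [0.5726 0.0705] [28.7 77.8] 123.7
hi 3325.0 [ 0.6615 -0.1092] [61.  28.5] 0.0
hi 3166.0 [ 0.6821 -0.042 ] [24.9 57.7] 125.9
lo 381.0 [0.4766 0.0447] [ 9.  14.7] 156.0
lo 527.5 [0.4969 0.0364] [ 9.6 20.6] 153.4
lo 772.0 [ 0.5264 -0.051 ] [11.7 38.6] 126.5
lo 10835.5 [0.5874 0.0922] [ 44.2 119.4] 123.7
circ [ 0.6136 -0.0139] 0.029950002
circ [0.4906 0.0394] 0.029875001
circ [ 0.5259 -0.0484] 0.029500002
circ [0.5784 0.0746] 0.029800002
circ [0.5484 0.0094] 0.028975002
circ [0.5529 0.0131] 0.104075
```

Run:
```python
from h import *
f=dict(np.load("w2.npz")); f={k:(v if v.ndim else float(v)) for k,v in f.items()}
C=np.array([.5522,.0129]);ph=np.radians(66.8);u=np.array([np.cos(ph),np.sin(ph)])
K=4
def crop(c,h,w): 
    x0,y0=int(c[0]-w/2),int(c[1]-h/2); 
    return f["img"][y0:y0+h,x0:x0+w],x0,y0
def draw(cent,z,L,Wd,ang,h,w,tiles):
    im,x0,y0=crop(proj(f,np.r_[cent,z]),h,w); im=cv2.resize(im,None,fx=K,fy=K,interpolation=cv2.INTER_CUBIC)
    for a,col in tiles:
        a=np.radians(a); e=np.array([np.cos(a),np.sin(a)]);n=np.array([-e[1],e[0]])
        pts=[(proj(f,np.r_[cent+sx*L/2*e+sy*Wd/2*n,z])-[x0-.0,y0-.0]+.5)*K for sx,sy in((1,1),(1,-1),(-1,-1),(-1,1))]
        cv2.polylines(im,[np.int32(pts)],True,col,1)
    return im
o=C-.068*u; A=draw(o,.060,.038,.010,0,95,95,((125,(255,0,0)),(116,(0,255,0))))
B=draw(C+.068*u,.155,.080,.016,0,95,95,((124,(255,0,0)),(118,(0,255,0))))
save({"img":np.hstack([A,B])},"ov.png")
```

```text
(no output)
```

View pics/ov.png

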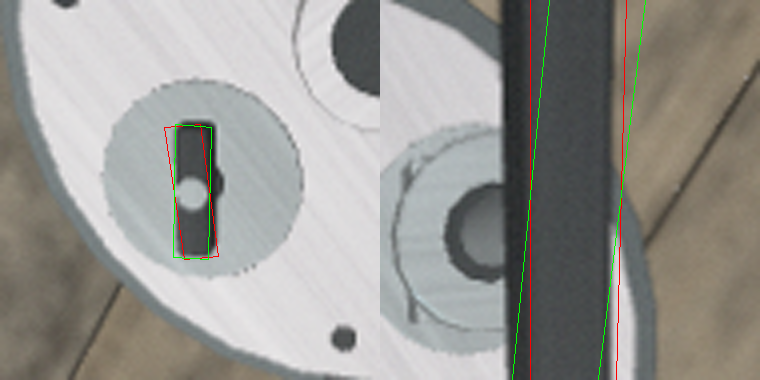

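The close-up shows the opposite bar lying along the green 116° outline (q≈0.18). The handle is at about 123°, within 2 mm of the modelled place. Grasp and turn.

```bash
cat >> h.py <<'E'
C=np.array([.5522,.0129]);PH=66.8;U=np.array([np.cos(np.radians(PH)),np.sin(np.radians(PH))])
def rep(t):
    s=get_state(); print(t,round(s["clock"],2),np.round(s["position"],4),"F",np.round(s["contact_force"],1),"M",np.round(s["wrist_torque"],2),"gap",round(s["finger_gap"],3),round(s["grasp_force"],1) if np.isscalar(s["grasp_force"]) else s["grasp_force"])
E
python3 - <<'E'
from h import *
P=C+.068*U
movep(np.r_[P,.2],rot(np.radians(123)))
move_l(np.r_[P,.122],.12,until_force=8); rep("down")
grab(80); rep("grab")
for a in (110,97,84,70,56.5):
    movep(np.r_[P,.122],rot(np.radians(a))); rep(a)
E
```

```text
down 5.35 [0.5796 0.075  0.1227] F [ 0.1 -0.8 -0. ] M [-0.04  0.01 -0.04] gap 0.998 0.0
grab 5.99 [0.5793 0.0755 0.1224] F [-0.3 -0.3  3. ] M [ 0.03  0.08 -0.04] gap 0.178 78.3
110 6.33 [0.5793 0.0754 0.1224] F [-0.6 -0.2  4.5] M [-0.01  0.13 -0.09] gap 0.178 78.4
97 6.66 [0.5789 0.0752 0.1224] F [-1.5 -0.3  6. ] M [-0.19  0.3  -0.04] gap 0.176 78.6
84 6.99 [0.5788 0.0752 0.1224] F [-0.8 -0.6  5.7] M [-0.15  0.42 -0.03] gap 0.172 78.7
70 7.33 [0.5786 0.0753 0.1224] F [-2.2 -1.   6.3] M [-0.09  0.46 -0.04] gap 0.169 78.7
56.5 7.67 [0.5786 0.0754 0.1224] F [-2.1  0.2  7.2] M [-0.01  0.59 -0.  ] gap 0.176 78.8
```

Run:
```python
from h import *
P=C+.068*U
movep(np.r_[P,.122],rot(np.radians(64))); rep("back")
move_l(np.r_[P,.165],.1); rep("lift")
Q=P+.055*np.array([.6,-.8])*0
f=grab_frame("top"); g=grab_frame("side"); h=wframe()
def cr(f,p,w,h_,k):
    c=proj(f,p).astype(int); x,y=max(c[0]-w//2,0),max(c[1]-h_//2,0); return cv2.resize(f["img"][y:y+h_,x:x+w],(w*k,h_*k),interpolation=cv2.INTER_CUBIC)
save({"img":np.hstack([cr(f,np.r_[C,.05],130,130,3),cr(g,np.r_[C,.08],130,130,3)])},"lift.png")
save(h,"w3.png")
```

```text
back 7.93 [0.5791 0.0754 0.1224] F [-0.7 -0.1  6. ] M [-0.02  0.21  0.1 ] gap 0.178 78.8
lift 8.52 [0.5785 0.0754 0.1643] F [-0.3 -0.3 -3.1] M [ 0.   -0.02  0.02] gap 0.179 77.6
```

View pics/lift.png

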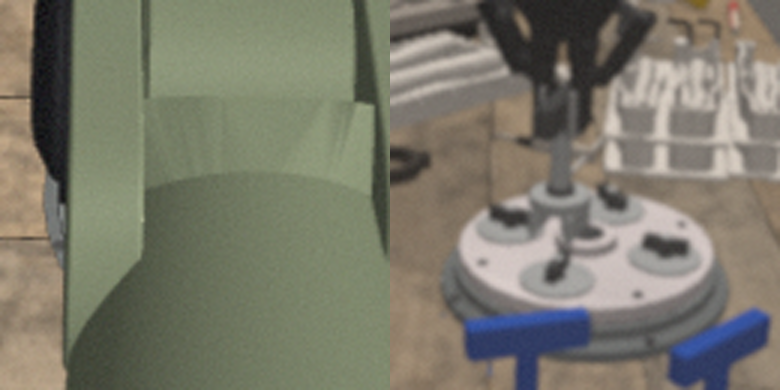

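View pics/w3.png

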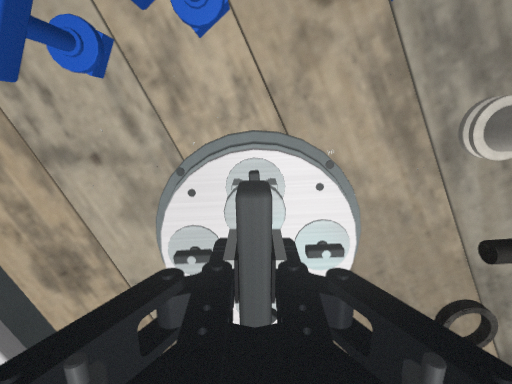

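The side and wrist views show the wrench lifted off and hanging straight, with the first bar's tip at (253,177). Carry it across and check the first bar from there.

Run:
```python
from h import *
P=C-.068*U
a=np.radians(116.5)
M=C
move_l(np.r_[P,.165],.12,rot=rot(a)); sleep(.2); rep("hover")
f=wframe(); np.savez("w4.npz",**{k:np.array(v) for k,v in f.items()})
im=f["img"].copy()
im=cv2.resize(im,(768,576),interpolation=cv2.INTER_CUBIC)
def box(c,ang,z,col,L=.038,Wd=.01):
    t=np.radians(ang);e=np.array([np.cos(t),np.sin(t)]);n=np.array([-e[1],e[0]])
    pts=[(proj(f,np.r_[c+sx*L/2*e+sy*Wd/2*n,z])+.5)*1.5 for sx,sy in((1,1),(1,-1),(-1,-1),(-1,1))]
    cv2.polylines(im,[np.int32(pts)],True,col,1)
box(C+.068*U,PH,.06,(0,255,0)); box(P,116.5,.06,(255,0,0))
save({"img":im},"w4.png")
```

```text
hover 10.15 [ 0.5255 -0.0492  0.165 ] F [-0.4 -0.2 -3.6] M [-0.02 -0.02 -0.04] gap 0.176 77.5
```

View pics/w4.png

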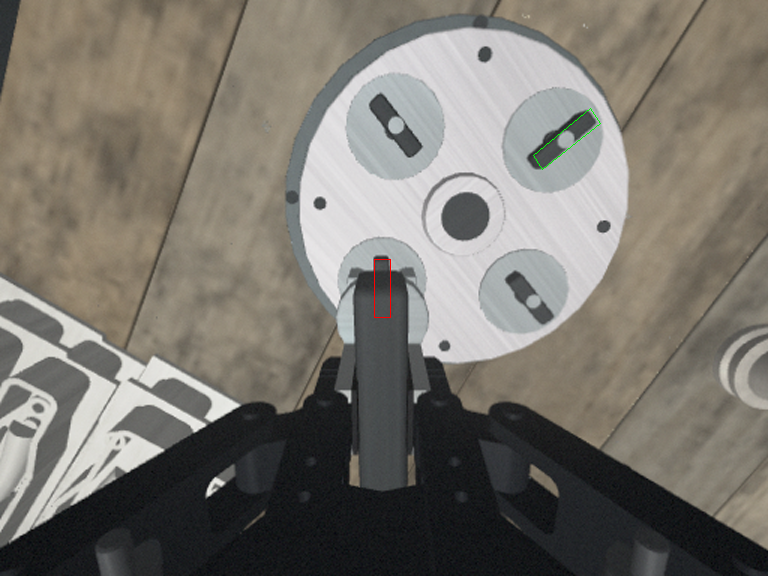

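The first bar lies on the green outline (565,140), so it points at the centre. The opposite bar's tip at (382,262) lines up with the wrench. Lower and turn.

Run:
```python
from h import *
P=C-.068*U
print(move_l(np.r_[P,.1225],.06,until_force=20)); rep("low")
if get_state()["position"][2]<.127:
    z=get_state()["position"][2]
    for a in (103,90,78,67,56.5):
        movep(np.r_[P,z],rot(np.radians(a))); rep(a)
    movep(np.r_[P,z],rot(np.radians(62))); rep("back")
```

```text
True
low 10.91 [ 0.5244 -0.0494  0.1224] F [-1.4 -0.3  4.6] M [0.12 0.24 0.04] gap 0.177 78.9
103 11.25 [ 0.5255 -0.0497  0.1224] F [-0.4  0.7  1.5] M [0.02 0.16 0.03] gap 0.179 78.1
90 11.58 [ 0.5253 -0.0497  0.1224] F [-1.8 -1.   0.8] M [-0.07  0.34  0.02] gap 0.171 78.2
78 11.9 [ 0.5253 -0.0497  0.1224] F [-2.8  0.3  1.6] M [ 0.03  0.48 -0.08] gap 0.177 78.3
67 12.2 [ 0.5253 -0.0496  0.1224] F [-2.7 -1.   3.2] M [0.01 0.6  0.01] gap 0.176 78.4
56.5 12.5 [ 0.5252 -0.0495  0.1224] F [-3.4  0.3  3.5] M [ 0.11  0.73 -0.02] gap 0.173 78.5
back 12.75 [ 0.526  -0.0497  0.1224] F [-0.4  0.1  0.1] M [0.08 0.11 0.05] gap 0.177 78.1
```

Run:
```python
from h import *
P=C-.068*U
let_go(); rep("open")
move_l(np.r_[P,.23],.12)
a=np.radians(62)
movep(np.r_[C-.06*np.array([np.cos(a),np.sin(a)])*1.5,.27],rot(a)); sleep(.3); rep("up")
f=wframe(); im=cv2.resize(f["img"],(768,576),interpolation=cv2.INTER_CUBIC)
def box(c,ang,z,col,L=.038,Wd=.01):
    t=np.radians(ang);e=np.array([np.cos(t),np.sin(t)]);n=np.array([-e[1],e[0]])
    pts=[(proj(f,np.r_[c+sx*L/2*e+sy*Wd/2*n,z])+.5)*1.5 for sx,sy in((1,1),(1,-1),(-1,-1),(-1,1))]
    cv2.polylines(im,[np.int32(pts)],True,col,1)
box(C+.068*U,PH,.06,(0,255,0)); box(P,PH,.06,(0,255,0)); box(P,62,.155,(255,0,0),.08,.016)
save({"img":im},"w5.png")
```

```text
open 13.43 [ 0.5255 -0.0496  0.1224] F [0.1 0.3 0. ] M [ 0.06  0.01 -0.01] gap 1.0 0.0
up 15.08 [ 0.5095 -0.0662  0.2689] F [-1.2  0.9  0.1] M [ 0.02 -0.06 -0.01] gap 0.996 0.0
```

View pics/w5.png

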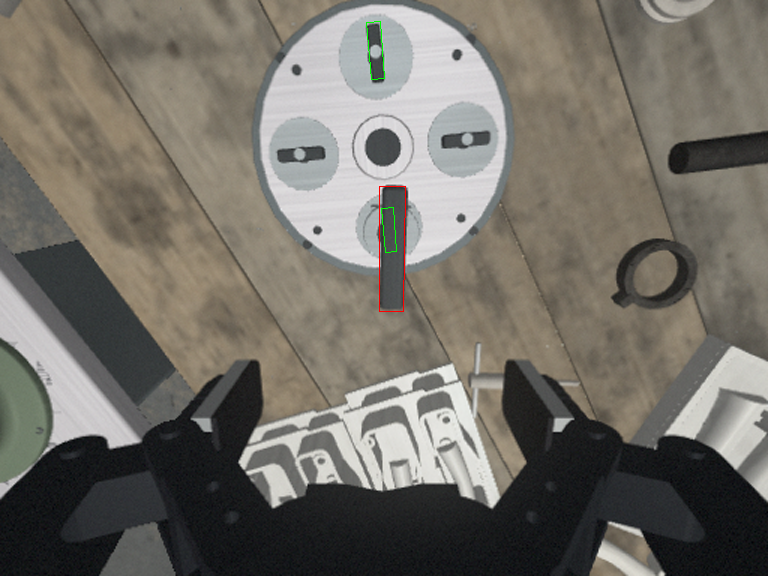

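The first bar lies on its green outline (376,50), pointing at the centre. The wrench stands upright on the opposite screw at (393,248). Its turn was driven exactly as the first one was.

```bash
python3 -c "
from cell import *
print(sign_off())"
```

```text
the job is handed in; nothing more can be done
None
```

The job is handed in: both screws were turned clockwise with the wrench, which now stands released and upright on the opposite screw. The last picture shows the first bar pointing at the centre. The opposite bar is hidden under the wrench, so I judge it from the identical turn and the handle angle. The sign-off gave no verdict.

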